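# Tip weighed mandarins from the scale pan into the pot

## Task

The three mandarins in the scoop pan on the kitchen scale are weighed: lift the pan off with the fruit in it, carry it to the steel pot and tip it low over the pot so that all three go straight in, without bruising one by a long fall or dropping one on the worktop. Then set the empty pan back on the scale, its foot flat inside the rim of the weighing plate. Leave the pot standing where it is and the other things on the worktop alone.

Things in the scene. Friction and masses are not known exactly. Their poses are not given: they have to be found in the camera images.
- scale: White spring kitchen scale, fixed to the worktop, 136 x 158 mm, 98 mm high, with a round dial on its -x side. Origin: centre of its underside; z up. Above it stands the weighing plate, 116 x 140 mm (140 along y), which sinks up to 8 mm under load.
- scale_seat (a point): Centre of the upper face of the weighing plate, 113 mm above the worktop when nothing is on it. A rim 9 mm high stands round this face; inside the rim it is 104 mm (x) by 128 mm (y). Axes as those of the scale.
- pan: Aluminium scoop pan, 132 mm wide (x), 205 mm long (y), 0.22 kg, open at its +y end (mouth); side walls to 47 mm up. Origin: centre of the underside of its foot, 92 (x) x 116 (y) x 10 mm high, which fits inside the plate's rim with 6 mm to spare all round. Floor 14 mm above the origin, flat from y = -98 to +70 mm, then rising 5 mm to the mouth at y = +102 mm. z up.
- pan_grip (a point): Point to hold: in the upright wooden grip at the closed back end of the pan, at (0, -100, 66) mm in the pan's frame. The grip is a block 100 mm wide (x), 16 mm thick (y), from 44 to 84 mm above the pan's origin; one finger goes inside the pan, one behind it. No fruit lies within 30 mm of it at the start.
- pan_lip (a point): Middle of the pan's mouth, upper edge of the rising floor: (0, 102, 19) mm in the pan's frame.
- fruit_1_c (a point): Centre of a mandarin, 58 mm across and 52 mm high, near the mouth of the pan at the start; 0.08 kg.
- fruit_2_c (a point): Centre of another mandarin, 58 mm across and 52 mm high, near the mouth of the pan at the start; 0.08 kg.
- fruit_3_c (a point): Centre of the smaller mandarin, 53 mm across and 43 mm high, behind the other two in the pan at the start; 0.05 kg.
- fruit_1: The mandarin of point fruit_1_c; origin at its underside.
- fruit_2: The mandarin of point fruit_2_c; origin at its underside.
- fruit_3: The mandarin of point fruit_3_c; origin at its underside.
- pot: Round open steel pot, outer diameter 180 mm, walls 3 mm, 85 mm high, loose, 0.9 kg, two black loop handles at +y and -y of its frame, 33 mm out, 72 mm up. Origin: centre of its underside; z up.
- pot_in (a point): Centre of the pot's inner floor, 4 mm above its origin.
- onion: Bystander: onion, 85 mm, 87 mm high, loose. Origin at its underside.
- garlic: Bystander: garlic bulb, 57 mm, 56 mm high, loose. Origin at its underside.
- mug: Bystander: two-tone mug, 88 mm across, 90 mm high, loose. Origin: centre of its underside.
- matchbox: Bystander: matchbox 88 x 52 x 20 mm, loose. Origin: centre of its underside.
- tongs: Bystander: steel tongs 317 mm long, 36 mm high, loose. Origin: centre of its underside, length along its x.

How it is judged:
On the way, in this order (a step that is already met when the one before it is completed fails the run):
1. the pan is lifted at least 30 mm clear of the weighing plate with all three mandarins in it (z of pan in the frame of scale_seat above 0.03 m and z of fruit_1_c in the frame of pan between 0.02 and 0.09 m and y of fruit_1_c in the frame of pan between -0.1 and 0.1 m and x of fruit_1_c in the frame of pan between -0.066 and 0.066 m and z of fruit_2_c in the frame of pan between 0.02 and 0.09 m and y of fruit_2_c in the frame of pan between -0.1 and 0.1 m and x of fruit_2_c in the frame of pan between -0.066 and 0.066 m and z of fruit_3_c in the frame of pan between 0.02 and 0.09 m and y of fruit_3_c in the frame of pan between -0.1 and 0.1 m and x of fruit_3_c in the frame of pan between -0.066 and 0.066 m), for 0.1 s.
2. all three mandarins are in the pot while the pan is still off the scale and tipped over it (by more than 0.2 rad, mouth within 170 mm of the pot's axis) (horizontal distance between each of fruit_1_c, fruit_2_c, fruit_3_c and pot_in below 0.085 m and height (world z) of each of fruit_1_c, fruit_2_c, fruit_3_c below 0.095 m and angle between pan's own z axis and vertical above 0.2 rad and horizontal distance between pan_lip and pot_in below 0.17 m and height (world z) of pan above 0.07 m).
At the end, for the whole second after the job is handed in: The three mandarins lie at rest in the upright pot (centres within 85 mm of its axis, below 95 mm), and the empty pan is at rest on the weighing plate, its foot inside the rim: within 9 mm of the centre in x and y, under 3 mm above the plate, tilted under 0.06 rad (horizontal distance between each of fruit_1_c, fruit_2_c, fruit_3_c and pot_in below 0.085 m and height (world z) of each of fruit_1_c, fruit_2_c, fruit_3_c below 0.095 m and x of pan in the frame of scale_seat between -0.009 and 0.009 m and y of pan in the frame of scale_seat between -0.009 and 0.009 m and z of pan in the frame of scale_seat below 0.003 m and angle between pan's own z axis and vertical below 0.06 rad and angle between pot's own z axis and vertical below 0.05 rad and linear speed of pan below 0.03 m/s and linear speed of each of fruit_1, fruit_2, fruit_3 below 0.05 m/s); the robot touches nothing.
It fails at once if a mandarin drops on the worktop (low down and outside the pot) ((height (world z) of fruit_1_c below 0.06 m and horizontal distance between fruit_1_c and pot_in above 0.1 m) or (height (world z) of fruit_2_c below 0.06 m and horizontal distance between fruit_2_c and pot_in above 0.1 m) or (height (world z) of fruit_3_c below 0.06 m and horizontal distance between fruit_3_c and pot_in above 0.1 m)).
It fails at once if a mandarin is bruised by a fall (faster than 2 m/s, some 20 cm) (linear speed of any of fruit_1, fruit_2, fruit_3 above 2 m/s).
It fails at once if the pot is shoved by more than 50 mm or tipped by more than 0.3 rad (distance of pot from where it was at the start of the episode above 0.05 m or angle between pot's own z axis and vertical above 0.3 rad).
It fails at once if a bystander is moved (onion or garlic by more than 40 mm, mug, matchbox or tongs by more than 30 mm) (distance of any of onion, garlic from where it was at the start of the episode above 0.04 m or distance of any of mug, matchbox, tongs from where it was at the start of the episode above 0.03 m).
It also fails if it takes over 58 s, if anything falls off the work surface, if the arm or the gripper's body presses on something with over 40 N, if the wrist force passes 120 N, or if a joint passes its speed limit or range.

## Robot

A 6-joint arm with a two-finger parallel gripper is mounted at the origin on a cart in front of the work surface, level with it; the furniture and walls round the work are solid. World frame = base frame: x ahead of the robot, y to its left, z up, the work surface at z = 0. Lengths are in m, angles in rad, forces in N, time in s.
With the tool pointing down it reaches from about 0.3 to 0.775 m from the base axis. Payload 14.6 kg.
Tool frame: the origin (TCP) lies on the centre line of the jaws, within the pads' length; the fingertips stand 19 mm ahead of it and the grasp point (between the pads) is the TCP; z points along the fingers, y is the line along which they close (so a half turn about z gives the same grasp; the last joint's range is limited). The gripper opens to 94 mm and grips with 3 to 60 N. Pads are 16 mm wide; open, the fingers measure 119 mm over their backs; the gripper's body (75 mm by 177 mm) begins 78 mm behind the grasp point.
Start: joints at [1.129, 0.3, 1.521, -0, 1.321, -0.067], TCP at [0.201, 0.512, 0.19] pointing down, gripper open.
Joint ranges: [-3.03, 3.03], [-0.79, 2.21], [0.23, 2.52], [-1.04, 4.18], [0, 3.07], [-2.55, 2.55]. Speed limits (rad/s): [2.22, 2.22, 2.57, 3.14, 3.14, 3.14].

## Interface

Orientations are given as [roll, pitch, yaw] about the fixed x, y, z axes, in that order (R = Rz(yaw) Ry(pitch) Rx(roll)).
In Python, from station import get_obs, camera, workorder gives the robot as it stands.
- The arm moves only by the tool play_rows, never from a script. Its argument "motion" is a list that holds one entry, the list of rows, each a list of 7 numbers: the shift along the tool's x, y, z as a fraction of full scale, then the turn, a rotation vector about the tool's x, y, z as a fraction of full scale, then the opening, from -1 (shut) to 1 (fully open). In form: [[[x, y, z, ax, ay, az, grip], ...]]. A call has 1 to 10 rows; each row is the pose to reach, as a shift and turn from the pose commanded when the call began, along the tool's axes at that moment, turning the shorter way round; what a row does not reach only later rows make up. Full scale, the value 1, is 0.25 m for a shift and 2 pi rad for a turn. A row lasts 1/10 s, in which the tool goes at most 50 mm and 8.59 degrees, less where a joint would pass 70% of its speed; a pose out of reach is approached as far as the arm can. A call with a number of a shift or a turn outside -1 to 1 is refused whole. A call with a gripper value outside its range is refused whole. The fingers move at their own pace and stop on an object; "grip_force" is the grip in N (left out, the last holds). Time passes only in rows, so rows that repeat a pose let the fingers close. It gives the time, the measured TCP pose, the force, the opening and the grip force at its end, in the units of the state.
- get_obs(): the state, without advancing time (a new reading comes with each control period).
- camera(name): name is "side" or "top" or "wrist"; returns a dict with "frame" (384x512x3 uint8, red, green, blue), "z_map" (384x512 float32, m along the optical axis (not along the pixel's ray), 0 where there is no reading), "camera_matrix" (3x3 intrinsics, pixels), "D" ([k1, k2, p1, p2, k3] as OpenCV has them; the pictures are not rectified), "T" (4x4, takes a point from camera to world coordinates); the wrist camera has in their place "T_tool_cam" (4x4, takes a point from camera to tool coordinates, whose origin is the TCP and whose axes are the flange's). Camera axes: x right, y up, looking along -z (the intrinsics and any distortion apply to the point x, -y, -z); pixel columns grow to the right and rows downward; lengths in m; the calibration is good to about 2 mm. A picture is of the moment at which its call begins: read the wrist's pose just before it.
- workorder.hand_in(): hands the job in; it is judged then, once.
The state is a dict: "time_s": time; "qpos": joint angles; "joint_vel": joint speeds; "tau": joint torques, N m; "ee_pos": TCP position; "eef_rot": TCP orientation; "force": force on the tool from outside, world axes, zero at the start; "moment": the same for the moment, N m; "grip_width": finger opening in m; "grip_force": force on a finger pad.
Only numpy, scipy, OpenCV 4.12 (cv2) and the standard library are available. Lean on these libraries where they do the work, as an engineer would, in place of code of your own. Each camera call takes 0.05 s, during which the arm holds its last target. There are 200 camera calls.

## Working session

There is one attempt and no reset: what is moved stays moved. The work goes in short steps, Python scripts to look and compute and a tool call to move; the robot and the scene stay as the last step left them, time stands still between calls to the robot, and variables do not carry over. Pictures are saved under pics/ and viewed, at most 10 in all, crops included, and the job is handed in when it is done.

Besides the shell and the picture viewer there is one more tool, called after "Call:" as name([rows], argument=value, ...), one row to a line, values as JSON. play_rows: Moves the arm, as the interface text tells. Its arguments: {"type":"object","properties":{"motion":{"type":"array"},"grip_force":{"type":"number"}},"required":["motion"]}

```bash
mkdir -p pics; ls; python3 - <<'E'
from station import get_obs, camera
import cv2,pickle,numpy as np
o=get_obs();print(o)
d={n:camera(n) for n in("top","side")}
pickle.dump(d,open("c.pkl","wb"))
for n in d:
    print(n,d[n]["camera_matrix"],d[n]["D"],d[n]["T"])
    cv2.imwrite(f"pics/{n}.png",d[n]["frame"][:,:,::-1])
E
```

```text
pics
{'time_s': 0.0, 'qpos': array([ 1.12939938e+00,  3.00457612e-01,  1.52156770e+00,  1.01303422e-07,
        1.32067629e+00, -6.66067129e-02]), 'joint_vel': array([-0.00090251,  0.00084252,  0.00078254,  0.00042155, -0.00218172,
        0.00015553]), 'tau': array([ 2.85758881e-05, -5.31808376e+01, -3.52727509e+01,  7.08881859e-02,
        2.45351106e-02, -1.30594403e-04]), 'ee_pos': array([0.20123375, 0.5115758 , 0.18909939]), 'eef_rot': array([-3.14048617e+00, -7.39069818e-05,  2.76680236e+00]), 'force': array([-0.15103652, -0.78055641,  0.09429742]), 'moment': array([-0.00571496, -0.05408401, -0.02456452]), 'grip_force': 0.0, 'grip_width': 0.09367970700804965}
top [[349.5169832    0.         255.29079842]
 [  0.         349.5169832  189.84254149]
 [  0.           0.           1.        ]] [0.02787491 0.         0.         0.         0.        ] [[-0.01288618  0.98592194 -0.16670898  0.34144858]
 [-0.99990076 -0.01365501 -0.00346633  0.07457626]
 [-0.00569394  0.16664776  0.98600005  1.24790552]
 [ 0.          0.          0.          1.        ]]
side [[421.19546724   0.         255.31636638]
 [  0.         421.19546724 192.93374897]
 [  0.           0.           1.        ]] [-0.12351602  0.          0.          0.          0.        ] [[ 0.95317884  0.12888273 -0.27356779  0.09833432]
 [-0.3023808   0.41814239 -0.8565762  -1.32279883]
 [ 0.00399241  0.89919196  0.43753614  0.84575297]
 [ 0.          0.          0.          1.        ]]
```

View pics/top.png

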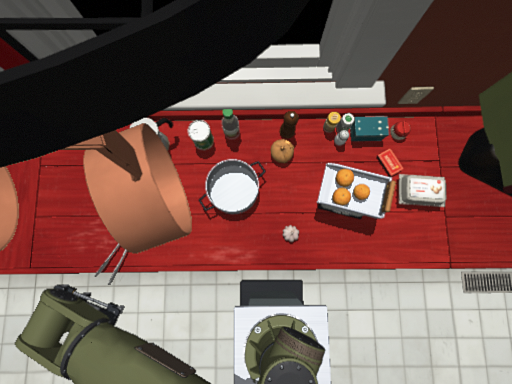

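View pics/side.png

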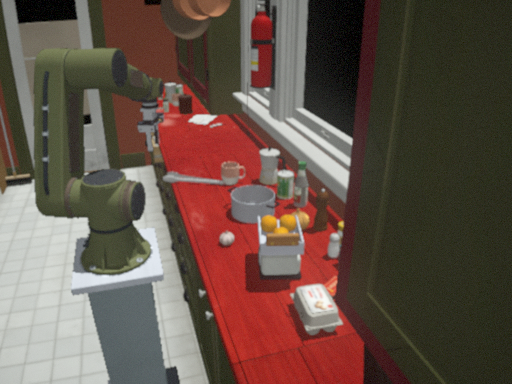

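The top view shows the pan at about (355,190) with its mouth to the left and its wooden grip at (388,196). The pot is at (233,187), the onion at (283,150) and the garlic at (290,233). Copper pans hang at the upper left.

```bash
cat > h.py <<'E'
import numpy as np,cv2
def cloud(c,T=None):
    K,D=c["camera_matrix"],c["D"]; h,w=c["z_map"].shape
    u,v=np.meshgrid(np.arange(w,dtype=float),np.arange(h,dtype=float))
    n=cv2.undistortPoints(np.stack([u,v],-1).reshape(-1,1,2),K,D).reshape(h,w,2)
    z=c["z_map"]; p=np.stack([n[...,0]*z,-n[...,1]*z,-z],-1)
    T=c["T"] if T is None else T
    P=p@T[:3,:3].T+T[:3,3]; P[z==0]=np.nan
    return P
def rect(P):
    r=cv2.minAreaRect((P[:,:2]*1000).astype(np.float32)); return r
E
python3 - <<'E'
import pickle,numpy as np,cv2
from h import *
d=pickle.load(open("c.pkl","rb"))
for n in("top","side"):
    c=d[n];P=cloud(c);f=c["frame"];hsv=cv2.cvtColor(f,cv2.COLOR_RGB2HSV)
    x,y,z=P[...,0],P[...,1],P[...,2]
    if n=="top":
        print("table z",np.nanmedian(P[225:240,240:280,2]))
        reg=np.zeros(z.shape,bool);reg[155:225,310:400]=1
        print("grip px",hsv[196,388],P[196,388],"pot",P[187,233],P[165,233])
        for r in(190,200): print([tuple(np.round(P[r,cc],3)) for cc in range(380,396,2)])
    o=(hsv[...,0]>=8)&(hsv[...,0]<=20)&(hsv[...,1]>170)&(hsv[...,2]>150)&(z>.12)&(z<.25)&(y<-.1)
    k,l,s,ce=cv2.connectedComponentsWithStats(o.astype(np.uint8))
    for i in range(1,k):
        if s[i,4]>15: print(n,"orange",s[i],P[l==i].mean(0),P[l==i][:,2].max())
    # pot rim
    m=(z>.075)&(z<.095)&(abs(y-.13)<.2)&(x>.25)&(x<.65)&(hsv[...,1]<80)
    k,l,s,ce=cv2.connectedComponentsWithStats(m.astype(np.uint8))
    for i in range(1,k):
        if s[i,4]>20: Q=P[l==i];print(n,"rim",s[i],rect(Q),cv2.minEnclosingCircle((Q[:,:2]*1000).astype(np.float32)))
    # pan points: height bands
    for a,b in((.145,.165),(.165,.185),(.185,.215)):
        m=(z>a)&(z<b)&(y<-.1)&(y>-.5)&(x>.25)&(x<.6)&~o
        if m.sum()>5: print(n,a,m.sum(),rect(P[m]),np.median(hsv[m],0))
# copper pans
P=cloud(d["top"]);m=(P[...,2]>.25)&(P[...,0]>.1)&(P[...,0]<.8)&(P[...,1]<.3)
print("high",m.sum(), P[m].min(0) if m.any() else 0)
print("copper",np.nanmin(P[130:250,100:185].reshape(-1,3),0),np.nanmax(P[130:250,100:185].reshape(-1,3),0),P[190,150])
c=d["top"]["frame"];cv2.imwrite("pics/crop.png",cv2.resize(c[140:240,190:410,::-1],None,fx=3.6,fy=3.6,interpolation=cv2.INTER_CUBIC))
E
```

```text
table z -0.00041774405049999075
grip px [ 14 144 154] [ 0.4960339  -0.32589724  0.18791821] pot [0.56285935 0.15922866 0.00647573] [0.64392622 0.15891938 0.00815391]
[(np.float64(0.526), np.float64(-0.328), np.float64(0.119)), (np.float64(0.525), np.float64(-0.331), np.float64(0.128)), (np.float64(0.524), np.float64(-0.337), np.float64(0.129)), (np.float64(0.518), np.float64(-0.329), np.float64(0.167)), (np.float64(0.515), np.float64(-0.328), np.float64(0.186)), (np.float64(0.514), np.float64(-0.332), np.float64(0.191)), (np.float64(0.513), np.float64(-0.336), np.float64(0.196)), (np.float64(0.545), np.float64(-0.42), np.float64(0.0))]
[(np.float64(0.493), np.float64(-0.324), np.float64(0.121)), (np.float64(0.492), np.float64(-0.328), np.float64(0.129)), (np.float64(0.487), np.float64(-0.32), np.float64(0.167)), (np.float64(0.483), np.float64(-0.318), np.float64(0.191)), (np.float64(0.483), np.float64(-0.323), np.float64(0.192)), (np.float64(0.484), np.float64(-0.331), np.float64(0.188)), (np.float64(0.509), np.float64(-0.41), np.float64(-0.001)), (np.float64(0.509), np.float64(-0.41
[... 1035 characters left out ...]
6796264648438), (192.91632080078125, 176.63299560546875), 75.3188705444336) ((557.9814453125, 155.65525817871094), 100.3192138671875)
side 0.145 395 ((521.8135375976562, -252.65792846679688), (186.3776092529297, 134.2766876220703), 74.27243041992188) [105.  15. 146.]
side 0.165 250 ((519.0418701171875, -265.1036071777344), (164.80044555664062, 112.56428527832031), 76.21045684814453) [ 15. 133. 119.]
side 0.185 157 ((499.09075927734375, -335.5101623535156), (17.53705596923828, 98.55998229980469), 72.98579406738281) [ 16. 134. 174.]
high 42829 [ 0.10008688 -0.66585562  0.25001965]
copper [ 0.34319833  0.12861664 -0.0076642 ] [0.78632857 0.63352562 1.12397257] [0.40006103 0.17928093 0.90879286]
```

View pics/crop.png

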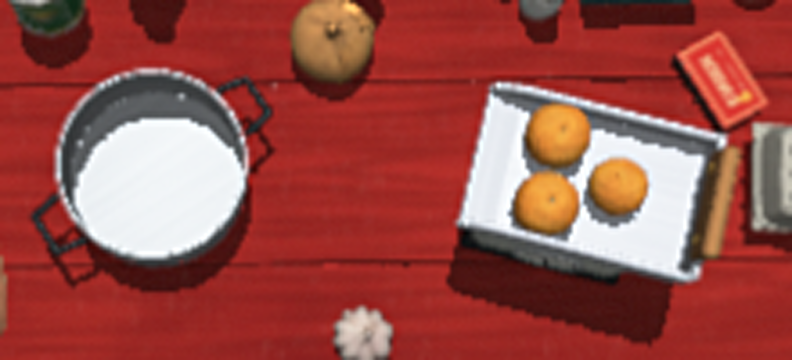

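The crop confirms the layout. The pan yaw is about -0.276 rad, the grip is at about (0.498,-0.332) with its top at z 0.193, and the pot axis is at (0.559,0.159). I'll write a helper that turns targets into move units, then go to the pre-grasp pose.

```bash
cat > mv.py <<'E'
import sys,numpy as np
from scipy.spatial.transform import Rotation as R
from station import get_obs
def rot(yaw,tilt):  # pan yaw; tilt = mouth down. tool z down, tool y = pan +y
    return R.from_euler('z',yaw)*R.from_euler('x',-tilt)*R.from_matrix(np.array([[-1,0,0],[0,1,0],[0,0,-1.]]))
def rel(pos,r,p0=None,r0=None):
    o=get_obs()
    p0=o["ee_pos"] if p0 is None else p0
    r0=R.from_euler('xyz',o["eef_rot"]) if r0 is None else r0
    return np.round(np.r_[r0.inv().apply(np.array(pos)-p0)/.25,(r0.inv()*r).as_rotvec()/(2*np.pi)],4).tolist()
E
python3 - <<'E'
from mv import *
p0=None;r0=None
r=rot(-.276,0); print(r.as_euler('xyz'))
for p in([.35,.33,.27],[.45,.1,.27],[.48,-.12,.27],[.498,-.332,.25]):
    print(p,rel(p,r,p0,r0)); p0=np.array(p);r0=r
E
```

```text
[3.14159265 0.         2.86559265]
[0.35, 0.33, 0.27] [-0.8196, -0.4585, -0.3229, -0.0002, -0.0, -0.0157]
[0.45, 0.1, 0.27] [-0.6356, -0.7762, 0.0, 0.0, 0.0, 0.0]
[0.48, -0.12, 0.27] [-0.3553, -0.814, 0.0, 0.0, 0.0, 0.0]
[0.498, -0.332, 0.25] [-0.3004, -0.7963, 0.08, 0.0, 0.0, 0.0]
```

Call:
play_rows([
  [[-0.2,-0.12,-0.25,0,0,0,-0.1],[-0.4,-0.23,-0.32,0,0,-0.0157,-0.1],[-0.6,-0.34,-0.32,0,0,-0.0157,-0.1],[-0.82,-0.4585,-0.323,0,0,-0.0157,-0.1],[-0.82,-0.4585,-0.323,0,0,-0.0157,-0.1],[-0.82,-0.4585,-0.323,0,0,-0.0157,-0.1],[-0.82,-0.4585,-0.323,0,0,-0.0157,-0.1]],
])

```text
time_s: 0.8
ee_pos: [0.3508, 0.3293, 0.2704]
eef_rot: [3.142, -0.0, 2.863]
force: [-0.8, 0.4, -0.0]
grip_width: 0.0434
grip_force: 0.0
```

Call:
play_rows([
  [[-0.636,-0.776,0,0,0,0,-0.1],[-0.636,-0.776,0,0,0,0,-0.1],[-0.636,-0.776,0,0,0,0,-0.1],[-0.636,-0.776,0,0,0,0,-0.1],[-0.636,-0.776,0,0,0,0,-0.1],[-0.636,-0.776,0,0,0,0,-0.1],[-0.636,-0.776,0,0,0,0,-0.1]],
])

```text
time_s: 1.5
ee_pos: [0.4502, 0.1007, 0.2699]
eef_rot: [-3.141, -0.001, 2.865]
force: [-0.2, 0.1, 0.1]
grip_width: 0.0424
grip_force: 0.0
```

Call:
play_rows([
  [[-0.355,-0.814,0,0,0,0,-0.1],[-0.355,-0.814,0,0,0,0,-0.1],[-0.355,-0.814,0,0,0,0,-0.1],[-0.355,-0.814,0,0,0,0,-0.1],[-0.355,-0.814,0,0,0,0,-0.1],[-0.355,-0.814,0,0,0,0,-0.1],[-0.355,-0.814,0,0,0,0,-0.1]],
])

```text
time_s: 2.2
ee_pos: [0.4804, -0.1179, 0.2702]
eef_rot: [3.141, -0.001, 2.867]
force: [-0.7, 1.2, 1.2]
grip_width: 0.0423
grip_force: 0.0
```

Call:
play_rows([
  [[-0.3,-0.796,0.08,0,0,0,-0.1],[-0.3,-0.796,0.08,0,0,0,-0.1],[-0.3,-0.796,0.08,0,0,0,-0.1],[-0.3,-0.796,0.08,0,0,0,-0.1],[-0.3,-0.796,0.08,0,0,0,-0.1],[-0.3,-0.796,0.08,0,0,0,-0.1],[-0.3,-0.796,0.08,0,0,0,-0.1]],
])

```text
time_s: 2.9
ee_pos: [0.4989, -0.3295, 0.2507]
eef_rot: [3.141, 0.0, 2.867]
force: [0.9, 0.6, 0.7]
grip_width: 0.0423
grip_force: 0.0
```

```bash
python3 - <<'E'
from mv import *; from h import *; from station import camera
o=get_obs();print(o["qpos"],o["ee_pos"])
c=camera("wrist");T=np.eye(4);T[:3,:3]=R.from_euler('xyz',o["eef_rot"]).as_matrix();T[:3,3]=o["ee_pos"]
P=cloud(c,T@c["T_tool_cam"]);f=c["frame"];hsv=cv2.cvtColor(f,cv2.COLOR_RGB2HSV)
cv2.imwrite("pics/w1.png",f[:,:,::-1])
z=P[...,2]
m=(z>.186)&(z<.2)&(hsv[...,0]<25)&(hsv[...,1]>80)
if m.any():print("griptop",m.sum(),rect(P[m]),np.nanmedian(z[m]))
m=(z>.14)&(z<.17)&(hsv[...,1]<60)
if m.any():print("pan",m.sum(),rect(P[m]))
E
```

```text
[-6.45188699e-01  3.72518694e-01  1.28432949e+00  3.74182869e-04
  1.48468913e+00 -1.94189348e+00] [ 0.49885889 -0.32951956  0.2506613 ]
griptop 1350 ((497.1926574707031, -332.2486267089844), (14.565475463867188, 97.3795166015625), 74.44538879394531) 0.19183503335754692
pan 2289 ((537.9259033203125, -391.86553955078125), (192.7181854248047, 544.5762329101562), 4.855905532836914)
```

View pics/w1.png

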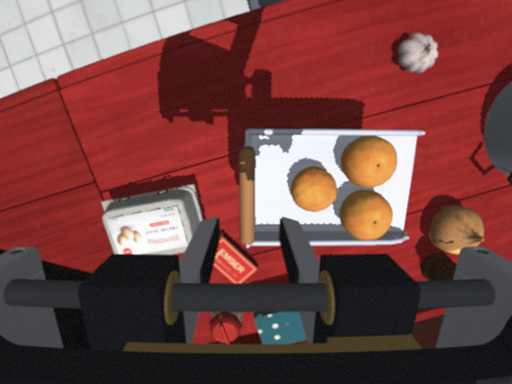

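The wrist view shows the grip at column 247, rows 150–243, between the finger lanes, and the fruit is clear of it. I'll descend and close.

```bash
python3 - <<'E'
from mv import *
print(rel([.4977,-.332,.174],rot(-.274,0)))
E
```

```text
[0.0017, -0.0109, 0.3078, 0.0, 0.0001, 0.0]
```

Call:
play_rows([
  [[0,0,0.1,0,0,0,-0.1],[0,0,0.1,0,0,0,-0.1],[0,0,0.1,0,0,0,-0.1]],
])

```text
time_s: 3.25
ee_pos: [0.4984, -0.3306, 0.2263]
eef_rot: [-3.142, 0.0, 2.867]
force: [0.4, -0.5, 1.6]
grip_width: 0.0418
grip_force: 0.0
```

Call:
play_rows([
  [[0,-0.006,0.08,0,0,0,-0.1],[0,-0.006,0.14,0,0,0,-0.1],[0,-0.006,0.18,0,0,0,-0.1],[0,-0.006,0.208,0,0,0,-0.1],[0,-0.006,0.208,0,0,0,-0.1],[0,-0.006,0.208,0,0,0,-0.1]],
])

```text
time_s: 3.85
ee_pos: [0.4979, -0.3333, 0.1742]
eef_rot: [-3.141, 0.001, 2.866]
force: [0.2, 0.2, 0.4]
grip_width: 0.0421
grip_force: 0.0
```

Call:
play_rows([
  [[0,0,0,0,0,0,-0.4],[0,0,0,0,0,0,-0.6],[0,0,0,0,0,0,-1],[0,0,0,0,0,0,-1],[0,0,0,0,0,0,-1],[0,0,0,0,0,0,-1],[0,0,0,0,0,0,-1],[0,0,0,0,0,0,-1]],
], grip_force=50)

```text
time_s: 4.65
ee_pos: [0.4977, -0.3331, 0.1734]
eef_rot: [3.141, -0.0, 2.866]
force: [0.8, 3.2, 0.0]
grip_width: 0.0142
grip_force: 50.0
```

Call:
play_rows([
  [[0,0,-0.01,0,0,0,-1],[0,0,-0.03,0,0,0,-1],[0,0,-0.06,0,0,0,-1],[0,0,-0.1,0,0,0,-1],[0,0,-0.15,0,0,0,-1],[0,0,-0.2,0,0,0,-1],[0,0,-0.25,0,0,0,-1],[0,0,-0.29,0,0,0,-1],[0,0,-0.31,0,0,0,-1],[0,0,-0.32,0,0,0,-1]],
])

```text
time_s: 5.65
ee_pos: [0.4977, -0.3333, 0.2539]
eef_rot: [-3.141, 0.0, 2.865]
force: [-0.6, -0.5, -4.9]
grip_width: 0.0144
grip_force: 51.1
```

Call:
play_rows([
  [[0,0,0,0,0,0,-1],[0,0,0,0,0,0,-1],[0,0,0,0,0,0,-1]],
])

```text
time_s: 5.95
ee_pos: [0.4975, -0.3332, 0.2529]
eef_rot: [3.141, -0.001, 2.865]
force: [0.6, -0.8, -4.2]
grip_width: 0.0139
grip_force: 51.1
```

```bash
python3 - <<'E'
from mv import *; from h import *; from station import camera
o=get_obs();print(o["qpos"],o["ee_pos"],o["force"],o["moment"])
c=camera("wrist");T=np.eye(4);T[:3,:3]=R.from_euler('xyz',o["eef_rot"]).as_matrix();T[:3,3]=o["ee_pos"]
P=cloud(c,T@c["T_tool_cam"]);f=c["frame"];hsv=cv2.cvtColor(f,cv2.COLOR_RGB2HSV)
cv2.imwrite("pics/w2.png",f[:,:,::-1])
yaw=o["eef_rot"][2]-np.pi
Q=R.from_euler('z',-yaw).apply((P-o["ee_pos"]).reshape(-1,3)).reshape(P.shape)+[0,-.1,.066]
m=(hsv[...,1]<50)&(abs(Q[...,2]-.016)<.02)&(abs(Q[...,0])<.05)&(Q[...,1]>-.08)&(Q[...,1]<.065)
A=np.c_[Q[m][:,:2],np.ones(m.sum())];print("floor",m.sum(),np.linalg.lstsq(A,Q[m][:,2],rcond=None)[0])
f1=(hsv[...,0]>=8)&(hsv[...,0]<=20)&(hsv[...,1]>170)&(Q[...,2]>.03)&(Q[...,2]<.09)&(Q[...,1]>-.08)
k,l,s,ce=cv2.connectedComponentsWithStats(f1.astype(np.uint8))
for i in range(1,k):
    if s[i,4]>150: print("fruit",s[i],rect(Q[l==i])[0],Q[l==i][:,2].max())
# dump poses: lip at target, pan yaw psi, tilt
pot=np.array([.559,.159])
for psi in(-.276,-.15):
  y=np.array([-np.sin(psi),np.cos(psi)])
  for off,h,t in((.05,.125,0),(.05,.115,.35),(.05,.11,.6)):
    r=rot(psi,t); lip=np.r_[pot-off*y,h]
    # tool coords of lip rel grip in pan frame (0,.202,-.047) -> tool axes (-x,y,-z)
    tcp=lip-r.apply([0,.202,.047]); print(psi,t,tcp.round(3))
E
```

```text
[-6.51214073e-01  3.74346777e-01  1.27685018e+00 -5.49650338e-05
  1.49128693e+00 -1.94589091e+00] [ 0.49749914 -0.33315714  0.25287945] [ 0.60081642 -0.76301275 -4.21820081] [-0.44271947  0.09102122  0.03507104]
floor 6422 [ 0.0022102  -0.07521332  0.00699139]
fruit [ 368  154   52   50 1098] (-30.776914596557617, 16.606075286865234) 0.057828594168973596
fruit [301 181  57  54 959] (-5.104748725891113, -34.84292221069336) 0.052113692593168254
fruit [403 211  23  33 296] (15.227396965026855, 43.569122314453125) 0.05682017783252699
fruit [369 234  34  35 597] (35.53314971923828, 18.986413955688477) 0.05678274188263491
-0.276 0 [ 0.49  -0.083  0.172]
-0.276 0.35 [ 0.498 -0.056  0.228]
-0.276 0.6 [ 0.507 -0.024  0.263]
-0.15 0 [ 0.521 -0.09   0.172]
-0.15 0.35 [ 0.526 -0.062  0.228]
-0.15 0.6 [ 0.531 -0.029  0.263]
```

The pan lifted with all three fruits in it. It droops about 0.075 rad mouth-down in the grip, so I'll compensate for that in transit.

```bash
python3 - <<'E'
from mv import *
ps=-.276
r0=rot(ps,0);p0=np.array([.4977,-.3332,.2534])
print(rel([.4977,-.3332,.258],rot(ps,-.12),p0,r0))
r1=rot(ps,-.12);print("tr",rel([.49,-.083,.258],r1,np.array([.4977,-.3332,.258]),r1))
p1=np.array([.49,-.083,.258])
print("low",rel([.49,-.083,.19],rot(ps,-.06),p1,r1))
E
```

```text
[0.0, 0.0, -0.0184, -0.0191, 0.0, 0.0]
tr [0.3024, 0.9477, 0.1143, 0.0, 0.0, 0.0]
low [0.0, -0.0326, 0.27, 0.0095, 0.0, 0.0]
```

Call:
play_rows([
  [[0,0,-0.01,0.005,0,0,-1],[0,0,-0.02,0.01,0,0,-1],[0,0,-0.02,0.015,0,0,-1],[0,0,-0.02,0.019,0,0,-1],[0,0,-0.02,0.019,0,0,-1],[0,0,-0.02,0.019,0,0,-1]],
], grip_force=60)

```text
time_s: 6.6
ee_pos: [0.4977, -0.333, 0.2585]
eef_rot: [-3.022, 0.0, 2.866]
force: [-0.0, -0.2, -4.6]
grip_width: 0.0139
grip_force: 60.9
```

I guessed the sign before the script printed it, so the tilt went mouth-down. I'll reverse it now, while the clock is stopped.

Call:
play_rows([
  [[0,0,0,-0.02,0,0,-1],[0,0,0,-0.038,0,0,-1],[0,0,0,-0.04,0,0,-1],[0,0,0,-0.04,0,0,-1],[0,0,0,-0.04,0,0,-1]],
])

```text
time_s: 7.1
ee_pos: [0.4977, -0.333, 0.2584]
eef_rot: [3.012, -0.0, 2.866]
force: [0.5, -0.6, -5.2]
grip_width: 0.0138
grip_force: 61.4
```

```bash
cat > look.py <<'E'
from mv import *; from h import *; from station import camera
def look(name):
    o=get_obs();print(o["time_s"],o["ee_pos"],o["eef_rot"],o["force"],o["qpos"])
    c=camera("wrist");T=np.eye(4);Rt=R.from_euler('xyz',o["eef_rot"]);T[:3,:3]=Rt.as_matrix();T[:3,3]=o["ee_pos"]
    P=cloud(c,c["T_tool_cam"]);f=c["frame"];hsv=cv2.cvtColor(f,cv2.COLOR_RGB2HSV)
    cv2.imwrite(f"pics/{name}.png",f[:,:,::-1])
    Q=P*[-1,1,-1]+[0,-.1,.066]
    m=(hsv[...,1]<50)&(abs(Q[...,2]-.012)<.02)&(abs(Q[...,0])<.05)&(Q[...,1]>-.08)&(Q[...,1]<.065)
    if m.sum()>50:
        A=np.c_[Q[m][:,:2],np.ones(m.sum())];print("floor",m.sum(),np.linalg.lstsq(A,Q[m][:,2],rcond=None)[0])
    W=P@T[:3,:3].T+T[:3,3]
    f1=(hsv[...,0]>=8)&(hsv[...,0]<=20)&(hsv[...,1]>170)
    k,l,s,ce=cv2.connectedComponentsWithStats(f1.astype(np.uint8))
    for i in range(1,k):
        if s[i,4]>150: print("fruit",s[i],"pan",np.nanmean(Q[l==i],0).round(3),"world",np.nanmean(W[l==i],0).round(3))
E
python3 -c "from look import *;look('w3')"
```

```text
7.1 [ 0.49772431 -0.33304692  0.25836248] [ 3.01175296e+00 -1.44728337e-04  2.86576037e+00] [ 0.54366024 -0.55527679 -5.15997373] [-0.70732016  0.40273662  1.23124298  0.11782467  1.56235799 -2.00649975]
floor 6248 [ 0.00254699 -0.084922    0.00591018]
fruit [ 364  150   69   54 1415] pan [-0.032  0.016  0.049] world [ 0.498 -0.211  0.257]
fruit [ 301  181   55   55 1081] pan [-0.008 -0.036  0.044] world [ 0.508 -0.267  0.245]
fruit [399 210  26  33 317] pan [0.013 0.041 0.048] world [ 0.549 -0.2    0.259]
fruit [367 230  36  38 727] pan [0.034 0.018 0.05 ] world [ 0.563 -0.228  0.258]
```

View pics/w3.png

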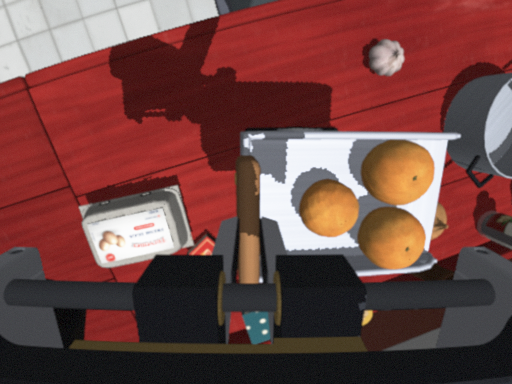

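All three fruits are still in place, at about (398,170), (392,238) and (329,208). I'll carry the pan to the pot with a smooth profile.

Call:
play_rows([
  [[0.002,0.006,0.001,0,0,0,-1],[0.007,0.023,0.003,0,0,0,-1],[0.016,0.051,0.007,0,0,0,-1],[0.029,0.09,0.012,0,0,0,-1],[0.044,0.138,0.018,0,0,0,-1],[0.062,0.195,0.026,0,0,0,-1],[0.082,0.259,0.034,0,0,0,-1],[0.104,0.327,0.043,0,0,0,-1],[0.127,0.4,0.052,0,0,0,-1],[0.151,0.474,0.062,0,0,0,-1]],
])

```text
time_s: 8.15
ee_pos: [0.4938, -0.2061, 0.2588]
eef_rot: [3.01, 0.0, 2.866]
force: [0.5, 1.3, -5.0]
grip_width: 0.0139
grip_force: 61.4
```

Call:
play_rows([
  [[0.024,0.074,0.01,0,0,0,-1],[0.047,0.147,0.019,0,0,0,-1],[0.069,0.215,0.028,0,0,0,-1],[0.089,0.279,0.036,0,0,0,-1],[0.107,0.336,0.044,0,0,0,-1],[0.122,0.384,0.05,0,0,0,-1],[0.135,0.423,0.055,0,0,0,-1],[0.144,0.451,0.059,0,0,0,-1],[0.149,0.468,0.061,0,0,0,-1],[0.151,0.474,0.062,0,0,0,-1]],
])

```text
time_s: 9.15
ee_pos: [0.4902, -0.0825, 0.2588]
eef_rot: [3.01, -0.0, 2.866]
force: [-0.4, -0.6, -5.2]
grip_width: 0.0137
grip_force: 61.3
```

Call:
play_rows([
  [[0,0,0,0,0,0,-1],[0,0,0,0,0,0,-1],[0,0,0,0,0,0,-1]],
])

```text
time_s: 9.45
ee_pos: [0.4902, -0.083, 0.2588]
eef_rot: [3.01, -0.0, 2.865]
force: [0.4, 0.2, -5.2]
grip_width: 0.0135
grip_force: 61.4
```

```bash
python3 - <<'E'
from look import *; look('w4')
# lip in world from top cam: check pan mouth + pot
c=camera("top");cv2.imwrite("pics/t2.png",cv2.resize(c["frame"][130:250,180:380,::-1],None,fx=4,fy=4,interpolation=cv2.INTER_CUBIC))
E
```

```text
9.45 [ 0.49015734 -0.08300108  0.258763  ] [ 3.00971409e+00 -1.05705010e-04  2.86505263e+00] [ 0.44667249  0.15062403 -5.18375468] [-0.31762484  0.12965052  1.57242973  0.1327984   1.44616181 -1.62884525]
floor 6250 [ 0.00297077 -0.08453379  0.00593494]
fruit [371 155  39  48 834] pan [-0.031  0.012  0.049] world [0.491 0.035 0.257]
fruit [301 182  55  27 553] pan [-0.015 -0.033  0.044] world [ 0.495 -0.012  0.245]
fruit [369 239  24  29 373] pan [0.037 0.015 0.049] world [0.557 0.019 0.257]
```

View pics/w4.png

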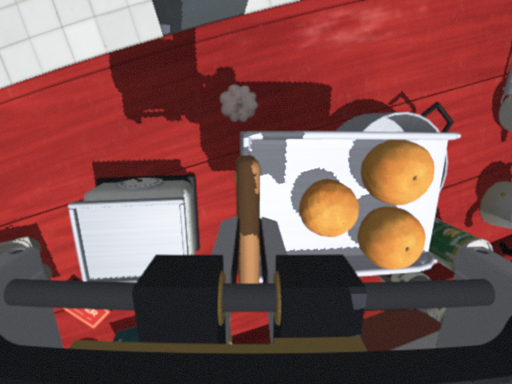

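The mouth is over the pot's near side, and the fruit is unchanged at (398,170), (392,238) and (329,208). Next I'll compute the lowering and the tip about the lip.

```bash
cat > tip.py <<'E'
from mv import *
ps=-.2765;pot=np.array([.559,.159]);y=np.array([-np.sin(ps),np.cos(ps)]);d=.085
def pose(t,h,off=.05):
    return np.r_[pot-off*y,h]-rot(ps,t).apply([0,.202,.047]),rot(ps,t-d)
E
python3 - <<'E'
from tip import *
p,r=pose(0,.122);print("low",p,rel(p,r))
for ts,hs in(([.05,.1,.15,.2,.25],[.121,.12,.119,.118,.117]),([.3,.35,.4,.45,.5],[.116,.115,.114,.113,.112]),([.55,.6,.65,.7],[.112]*4)):
    for t,h in zip(ts,hs):
        q,s=pose(t,h);print(t,q.round(3),rel(q,s,p,r))
    p,r=q,s
E
```

```text
low [ 0.49020645 -0.08342823  0.169     ] [-0.0008, -0.0491, 0.3559, 0.0075, -0.0, 0.0]
0.05 [ 0.491 -0.081  0.178] [-0.0, 0.0134, -0.0351, 0.008, -0.0, 0.0]
0.1 [ 0.492 -0.078  0.187] [-0.0, 0.0288, -0.0695, 0.0159, 0.0, -0.0]
0.15 [ 0.493 -0.074  0.196] [0.0, 0.0461, -0.1031, 0.0239, -0.0, 0.0]
0.2 [ 0.494 -0.071  0.204] [0.0, 0.0652, -0.1357, 0.0318, 0.0, -0.0]
0.25 [ 0.495 -0.066  0.213] [-0.0, 0.0861, -0.1673, 0.0398, -0.0, -0.0]
0.3 [ 0.496 -0.061  0.221] [-0.0, 0.0144, -0.0352, 0.008, -0.0, 0.0]
0.35 [ 0.498 -0.056  0.228] [0.0, 0.0308, -0.0696, 0.0159, -0.0, 0.0]
0.4 [ 0.5   -0.05   0.236] [-0.0, 0.0491, -0.1032, 0.0239, -0.0, 0.0]
0.45 [ 0.501 -0.044  0.243] [0.0, 0.0692, -0.1359, 0.0318, -0.0, 0.0]
0.5 [ 0.503 -0.038  0.25 ] [0.0, 0.0911, -0.1675, 0.0398, 0.0, -0.0]
0.55 [ 0.505 -0.031  0.258] [-0.0, 0.0138, -0.0391, 0.008, 0.0, 0.0]
0.6 [ 0.507 -0.024  0.265] [-0.0, 0.0295, -0.0775, 0.0159, -0.0, 0.0]
0.65 [ 0.509 -0.016  0.272] [-0.0, 0.0471, -0.1151, 0.0239, -0.0, 0.0]
0.7 [ 0.511 -0.009  0.278] [0.0, 0.0666, -0.1517, 0.0318, 0.0, 0.0]
```

Call:
play_rows([
  [[0,-0.003,0.02,0,0,0,-1],[0,-0.009,0.06,0.001,0,0,-1],[0,-0.016,0.11,0.002,0,0,-1],[0,-0.024,0.17,0.003,0,0,-1],[0,-0.032,0.23,0.005,0,0,-1],[0,-0.039,0.28,0.006,0,0,-1],[0,-0.045,0.32,0.007,0,0,-1],[0,-0.048,0.345,0.0075,0,0,-1],[0,-0.049,0.356,0.0075,0,0,-1],[0,-0.049,0.356,0.0075,0,0,-1]],
])

```text
time_s: 10.55
ee_pos: [0.4901, -0.0831, 0.169]
eef_rot: [3.057, -0.0, 2.865]
force: [0.7, -0.5, -5.0]
grip_width: 0.0138
grip_force: 61.3
```

Call:
play_rows([
  [[0,0.006,-0.018,0.004,0,0,-1],[0,0.013,-0.035,0.008,0,0,-1],[0,0.021,-0.052,0.012,0,0,-1],[0,0.029,-0.07,0.016,0,0,-1],[0,0.037,-0.087,0.02,0,0,-1],[0,0.046,-0.103,0.024,0,0,-1],[0,0.056,-0.12,0.028,0,0,-1],[0,0.065,-0.136,0.032,0,0,-1],[0,0.076,-0.152,0.036,0,0,-1],[0,0.086,-0.167,0.04,0,0,-1]],
])

```text
time_s: 11.55
ee_pos: [0.495, -0.0657, 0.2128]
eef_rot: [-2.973, 0.0, 2.865]
force: [-0.0, -0.3, -4.4]
grip_width: 0.0137
grip_force: 60.9
```

```bash
python3 -c "from look import *;look('w5')"
```

```text
11.55 [ 0.49498012 -0.06566385  0.21276879] [-2.97308483e+00  2.94643209e-05  2.86543149e+00] [-0.00724167 -0.31127065 -4.39001614] [-0.11029722  0.19197801  1.61026632 -0.16961007  1.37024009 -1.36849028]
floor 6481 [ 0.00212557 -0.06836624  0.00767522]
fruit [375 158  22  27 249] pan [-0.037  0.009  0.05 ] world [0.488 0.045 0.178]
fruit [313 181  45  31 432] pan [-0.015 -0.027  0.046] world [0.499 0.004 0.181]
```

View pics/w5.png

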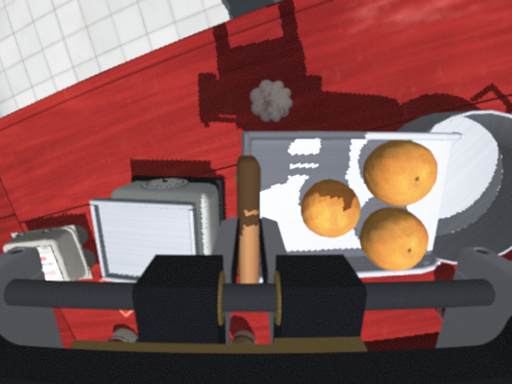

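The fruits still sit at (400,172), (394,239) and (331,208), and the mouth is well over the pot. I'll keep tipping.

Call:
play_rows([
  [[0,0.007,-0.018,0.004,0,0,-1],[0,0.0144,-0.035,0.008,0,0,-1],[0,0.0225,-0.052,0.012,0,0,-1],[0,0.031,-0.07,0.016,0,0,-1],[0,0.031,-0.07,0.016,0,0,-1]],
])

```text
time_s: 12.1
ee_pos: [0.4981, -0.055, 0.2288]
eef_rot: [-2.874, 0.0, 2.867]
force: [-0.4, -0.2, -4.6]
grip_width: 0.0143
grip_force: 60.7
```

```bash
python3 -c "from look import *;look('w6')"
```

```text
12.1 [ 0.49812471 -0.05502054  0.22877311] [-2.87352191e+00  4.20572836e-04  2.86658227e+00] [-0.38754241 -0.16562878 -4.58593916] [-0.03583969  0.20862541  1.56736704 -0.26283788  1.43494236 -1.28668737]
floor 6596 [ 0.00186963 -0.05794716  0.00868405]
fruit [373 157  27  47 382] pan [-0.029  0.01   0.049] world [0.497 0.051 0.184]
fruit [303 181  57  30 528] pan [-0.014 -0.032  0.045] world [0.501 0.007 0.191]
fruit [407 213  22  33 169] pan [0.013 0.045 0.051] world [0.547 0.073 0.176]
```

Call:
play_rows([
  [[0,0.008,-0.017,0.004,0,0,-1],[0,0.018,-0.034,0.008,0,0,-1],[0,0.028,-0.05,0.012,0,0,-1],[0,0.038,-0.066,0.016,0,0,-1],[0,0.038,-0.066,0.016,0,0,-1],[0,0.038,-0.066,0.016,0,0,-1]],
])

```text
time_s: 12.75
ee_pos: [0.5015, -0.0425, 0.2417]
eef_rot: [-2.774, -0.0, 2.866]
force: [-0.2, -0.0, -5.1]
grip_width: 0.0138
grip_force: 60.6
```

```bash
python3 -c "from look import *;look('w7')"
```

```text
12.75 [ 0.50152155 -0.04248618  0.24167603] [-2.77411079e+00 -2.43953992e-04  2.86606268e+00] [-0.24699122 -0.0308037  -5.06113577] [ 0.03755029  0.23694166  1.52358253 -0.34958157  1.50362338 -1.21244189]
floor 6679 [ 0.00131331 -0.05235333  0.00920558]
fruit [ 370  150   45   55 1175] pan [-0.031  0.016  0.054] world [0.5   0.066 0.189]
fruit [304 181  56  31 657] pan [-0.014 -0.031  0.046] world [0.504 0.016 0.199]
fruit [407 217  23  30 277] pan [0.014 0.044 0.053] world [0.551 0.078 0.178]
fruit [373 242  19  28 153] pan [0.038 0.013 0.05 ] world [0.565 0.043 0.186]
```

Call:
play_rows([
  [[0,0.009,-0.018,0.004,0,0,-1],[0,0.018,-0.036,0.008,0,0,-1],[0,0.027,-0.054,0.012,0,0,-1],[0,0.038,-0.071,0.016,0,0,-1],[0,0.038,-0.071,0.016,0,0,-1],[0,0.038,-0.071,0.016,0,0,-1],[0,0.038,-0.071,0.016,0,0,-1]],
])

```text
time_s: 13.5
ee_pos: [0.5056, -0.0282, 0.2549]
eef_rot: [-2.674, -0.0, 2.865]
force: [-0.1, -0.6, -4.9]
grip_width: 0.0138
grip_force: 60.4
```

```bash
python3 -c "from look import *;look('w8')"
```

```text
13.5 [ 0.50558399 -0.02821176  0.254902  ] [-2.67367164e+00 -1.11071866e-04  2.86533273e+00] [-0.09557296 -0.63125066 -4.86560829] [ 0.10912236  0.27399813  1.47373568 -0.43116992  1.58069329 -1.14874724]
floor 6772 [ 0.00102976 -0.04608511  0.0097918 ]
fruit [421 149  19  42 297] pan [-0.039  0.043  0.057] world [0.502 0.101 0.182]
fruit [ 376  150   49   55 1393] pan [-0.031  0.017  0.055] world [0.503 0.076 0.192]
fruit [305 182  56  34 735] pan [-0.014 -0.031  0.047] world [0.507 0.027 0.206]
fruit [408 216  23  34 298] pan [0.015 0.045 0.054] world [0.554 0.087 0.179]
```

View pics/w8.png

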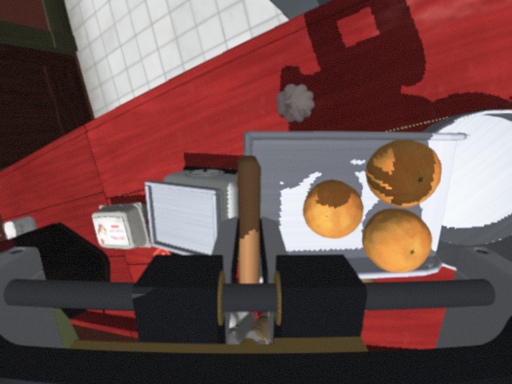

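The fruits are still holding at (403,172), (397,240) and (333,209), with a real tilt of about 0.51 rad. I'll lower the lip a little for a shorter drop and tip further.

```bash
python3 - <<'E'
import tip;from tip import *
tip.d=.046
p=r=None
print("lip now",rot(ps,.513).apply([0,.202,.047])+get_obs()["ee_pos"])
for t,h in((.53,.108),(.56,.103),(.6,.102),(.65,.102),(.7,.102),(.75,.102),(.8,.102),(.85,.102)):
    q,s=pose(t,h);print(t,q.round(3),rel(q,s))
E
```

```text
lip now [0.54731463 0.11884709 0.11485013]
0.53 [ 0.504 -0.034  0.251] [-0.0011, -0.0129, 0.0257, 0.0026, 0.0, 0.0]
0.56 [ 0.505 -0.03   0.25 ] [-0.0011, 0.0036, 0.0198, 0.0073, 0.0, 0.0]
0.6 [ 0.507 -0.024  0.255] [-0.0011, 0.0165, -0.0079, 0.0137, 0.0, 0.0]
0.65 [ 0.509 -0.016  0.262] [-0.0011, 0.0321, -0.0463, 0.0217, 0.0, 0.0]
0.7 [ 0.511 -0.009  0.268] [-0.0011, 0.0496, -0.0839, 0.0296, 0.0, 0.0]
0.75 [ 0.514 -0.     0.274] [-0.0011, 0.0689, -0.1206, 0.0376, 0.0, 0.0]
0.8 [0.516 0.008 0.28 ] [-0.0011, 0.0901, -0.1563, 0.0455, 0.0, 0.0]
0.85 [0.519 0.017 0.285] [-0.0011, 0.113, -0.1908, 0.0535, 0.0, 0.0]
```

Call:
play_rows([
  [[0,-0.006,0.014,0.0015,0,0,-1],[0,-0.01,0.024,0.003,0,0,-1],[0,0.0036,0.02,0.007,0,0,-1],[0,0.01,0.007,0.0105,0,0,-1],[0,0.0165,-0.008,0.0137,0,0,-1],[0,0.0165,-0.008,0.0137,0,0,-1],[0,0.0165,-0.008,0.0137,0,0,-1]],
])

```text
time_s: 14.25
ee_pos: [0.507, -0.0234, 0.2549]
eef_rot: [-2.588, 0.0, 2.866]
force: [-0.2, 0.2, -5.4]
grip_width: 0.014
grip_force: 60.3
```

```bash
python3 -c "from look import *;look('w9')"
```

```text
14.25 [ 0.50702324 -0.02335254  0.25485048] [-2.58754860e+00  1.63059910e-05  2.86607581e+00] [-0.17353272  0.19293985 -5.35175211] [ 0.15322465  0.3091846   1.45664426 -0.49964006  1.62057727 -1.10474698]
floor 7434 [ 0.00151321 -0.04209485  0.01017771]
fruit [ 379  150   69   56 1673] pan [-0.032  0.028  0.056] world [0.505 0.085 0.179]
fruit [317 182  56  30 658] pan [-0.014 -0.02   0.047] world [0.51  0.036 0.196]
fruit [419 214  21  38 278] pan [0.015 0.053 0.055] world [0.556 0.092 0.165]
```

They have started to slide, about 10 mm forward. I'll continue in small steps.

```bash
python3 - <<'E'
import tip;from tip import *
tip.d=.04
for t in(.65,.7,.75,.8,.85,.9):
    q,s=pose(t,.102);print(t,q.round(3),rel(q,s))
E
```

```text
0.65 [ 0.509 -0.016  0.262] [-0.001, 0.0112, -0.0388, 0.0089, 0.0001, 0.0001]
0.7 [ 0.511 -0.009  0.268] [-0.001, 0.0255, -0.0777, 0.0169, 0.0001, 0.0001]
0.75 [ 0.514 -0.     0.274] [-0.001, 0.0416, -0.1159, 0.0248, 0.0001, 0.0001]
0.8 [0.516 0.008 0.28 ] [-0.001, 0.0596, -0.1533, 0.0328, 0.0001, 0.0001]
0.85 [0.519 0.017 0.285] [-0.0011, 0.0795, -0.1897, 0.0407, 0.0001, 0.0001]
0.9 [0.521 0.026 0.289] [-0.0011, 0.1012, -0.2251, 0.0487, 0.0001, 0.0001]
```

Call:
play_rows([
  [[0,0.005,-0.019,0.0045,0,0,-1],[0,0.011,-0.039,0.009,0,0,-1],[0,0.018,-0.058,0.013,0,0,-1],[0,0.0255,-0.078,0.017,0,0,-1],[0,0.0255,-0.078,0.017,0,0,-1],[0,0.0255,-0.078,0.017,0,0,-1]],
])

```text
time_s: 14.9
ee_pos: [0.5113, -0.0083, 0.2681]
eef_rot: [-2.481, 0.0, 2.866]
force: [-1.7, -1.2, -3.3]
grip_width: 0.0137
grip_force: 60.1
```

```bash
python3 -c "from look import *;look('w10')"
```

```text
14.9 [ 0.51129277 -0.00831394  0.2680986 ] [-2.48077307e+00  7.78201474e-05  2.86598326e+00] [-1.7044105  -1.1899716  -3.31564134] [ 0.2171866   0.35837372  1.40134704 -0.57746491  1.70810583 -1.0624381 ]
floor 14167 [-0.00086972 -0.01928334  0.01245764]
fruit [450 187  49  45 557] pan [-0.011  0.093  0.051] world [0.54  0.133 0.138]
```

View pics/w10.png

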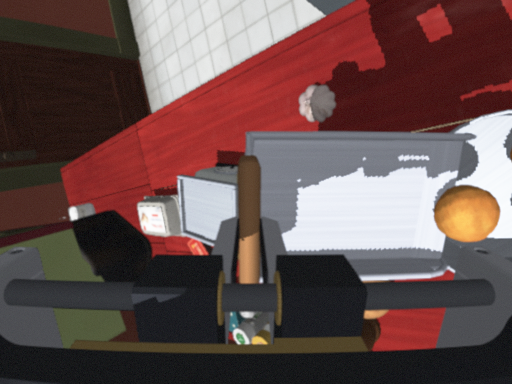

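Two fruits have gone in, and the third is just going over the lip at (467,213). I'll hold this pose.

Call:
play_rows([
  [[0,0,0,0,0,0,-1],[0,0,0,0,0,0,-1],[0,0,0,0,0,0,-1],[0,0,0,0,0,0,-1],[0,0,0,0,0,0,-1],[0,0,0,0,0,0,-1],[0,0,0,0,0,0,-1]],
])

```text
time_s: 15.65
ee_pos: [0.5112, -0.0086, 0.2681]
eef_rot: [-2.481, -0.0, 2.865]
force: [0.2, -0.4, -2.0]
grip_width: 0.0143
grip_force: 60.0
```

```bash
python3 - <<'E'
from look import *; look('w11')
for n in("top","side"):
    c=camera(n);P=cloud(c);hsv=cv2.cvtColor(c["frame"],cv2.COLOR_RGB2HSV)
    o=(hsv[...,0]>=8)&(hsv[...,0]<=20)&(hsv[...,1]>170)&(hsv[...,2]>60)&(P[...,2]<.25)&(P[...,2]>.015)&(P[...,0]>.3)
    k,l,s,ce=cv2.connectedComponentsWithStats(o.astype(np.uint8))
    for i in range(1,k):
        if s[i,4]>12: print(n,s[i],P[l==i].mean(0).round(3),P[l==i].max(0).round(3))
E
```

```text
15.65 [ 0.51115595 -0.00858237  0.26811867] [-2.48060292e+00 -5.69660131e-06  2.86549914e+00] [ 0.22747739 -0.35379039 -1.96497224] [ 0.21675946  0.35815928  1.40165816 -0.57755808  1.7081958  -1.06240486]
floor 14330 [ 0.0003552  -0.00878198  0.01356445]
fruit [482 175  30  44 369] pan [-0.     0.171 -0.009] world [0.557 0.153 0.042]
side [237 197  22   6  98] [0.551 0.184 0.049] [0.598 0.209 0.063]
```

The pan is empty and the fruit is in the pot. Now I'll raise it, level it and go back.

```bash
python3 - <<'E'
from tip import *
o=get_obs();r=R.from_euler('xyz',o["eef_rot"]);p=o["ee_pos"]
print("up",rel(p+[0,0,.06],r))
p=p+[0,0,.06];r2=rot(-.2755,0);p2=np.array([.49,-.083,.28])
print("level",rel(p2,r2,p,r))
p3=np.array([.4977,-.3331,.28]);print("back",rel(p3,r2,p2,r2))
E
```

```text
up [-0.0, -0.1473, -0.1895, 0.0, 0.0, 0.0]
level [0.0002, -0.1261, 0.3419, -0.1052, -0.0, -0.0001]
back [-0.3018, -0.9543, 0.0, 0.0, 0.0, 0.0]
```

Call:
play_rows([
  [[0,-0.03,-0.04,0,0,0,-1],[0,-0.07,-0.09,0,0,0,-1],[0,-0.11,-0.145,0,0,0,-1],[0,-0.147,-0.19,0,0,0,-1],[0,-0.147,-0.19,0,0,0,-1]],
])

```text
time_s: 16.3
ee_pos: [0.5116, -0.0084, 0.3308]
eef_rot: [-2.482, 0.004, 2.865]
force: [0.2, -0.4, -3.1]
grip_width: 0.014
grip_force: 60.0
```

Call:
play_rows([
  [[0,-0.016,0.043,-0.013,0,0,-1],[0,-0.032,0.085,-0.026,0,0,-1],[0,-0.048,0.128,-0.039,0,0,-1],[0,-0.064,0.171,-0.053,0,0,-1],[0,-0.08,0.214,-0.066,0,0,-1],[0,-0.095,0.257,-0.079,0,0,-1],[0,-0.11,0.3,-0.092,0,0,-1],[0,-0.126,0.342,-0.105,0,0,-1],[0,-0.126,0.342,-0.105,0,0,-1],[0,-0.126,0.342,-0.105,0,0,-1]],
])

```text
time_s: 17.3
ee_pos: [0.4898, -0.0833, 0.2799]
eef_rot: [-3.139, -0.001, 2.864]
force: [0.2, 0.6, -2.1]
grip_width: 0.0138
grip_force: 60.2
```

Call:
play_rows([
  [[-0.02,-0.06,0,0,0,0,-1],[-0.06,-0.18,0,0,0,0,-1],[-0.1,-0.32,0,0,0,0,-1],[-0.15,-0.48,0,0,0,0,-1],[-0.2,-0.64,0,0,0,0,-1],[-0.25,-0.78,0,0,0,0,-1],[-0.28,-0.88,0,0,0,0,-1],[-0.3,-0.94,0,0,0,0,-1],[-0.302,-0.954,0,0,0,0,-1],[-0.302,-0.954,0,0,0,0,-1]],
])

```text
time_s: 18.3
ee_pos: [0.498, -0.3321, 0.2802]
eef_rot: [-3.14, -0.0, 2.866]
force: [0.3, -0.8, -2.7]
grip_width: 0.014
grip_force: 60.2
```

```bash
python3 - <<'E'
from look import *; look('w12')
from tip import *
print(rel([.4977,-.3331,.2],rot(-.2755,0)))
for n in("top","side"):
    c=camera(n);P=cloud(c);hsv=cv2.cvtColor(c["frame"],cv2.COLOR_RGB2HSV)
    o=(hsv[...,0]>=8)&(hsv[...,0]<=20)&(hsv[...,1]>170)&(hsv[...,2]>60)&(P[...,2]<.25)&(P[...,2]>.015)&(P[...,0]>.3)
    k,l,s,ce=cv2.connectedComponentsWithStats(o.astype(np.uint8))
    for i in range(1,k):
        if s[i,4]>12: print(n,s[i],P[l==i].mean(0).round(3),P[l==i].max(0).round(3))
    if n=="top":
        z=P[...,2];m=(z>.075)&(z<.095)&(abs(P[...,1]-.159)<.12)&(abs(P[...,0]-.559)<.12)&(hsv[...,1]<80)
        print("rim",rect(P[m]))
E
```

```text
18.3 [ 0.49802856 -0.33214671  0.28019565] [-3.14018967e+00 -4.89729763e-04  2.86600243e+00] [ 0.29727707 -0.83537178 -2.65025276] [-6.48646305e-01  3.64074531e-01  1.22923833e+00 -1.48535264e-03
  1.54822453e+00 -1.94381927e+00]
floor 14018 [ 0.00132536 -0.03023937  0.01191727]
[0.0, -0.0051, 0.3218, -0.0002, -0.0, 0.0001]
top [210 175  29  32 497] [0.547 0.193 0.05 ] [0.599 0.238 0.065]
rim ((555.53173828125, 159.65501403808594), (179.8599090576172, 211.5659942626953), 71.25941467285156)
side [237 194  21   9 111] [0.554 0.189 0.052] [0.587 0.222 0.067]
```

All three mandarins are in the pot, with their tops at z 0.065 or lower, and the pot hasn't moved. The empty pan droops 0.03 rad, so I'll correct for that while descending.

Call:
play_rows([
  [[0,-0.002,0.06,-0.001,0,0,-1],[0,-0.004,0.15,-0.003,0,0,-1],[0,-0.004,0.24,-0.005,0,0,-1],[0,-0.004,0.3,-0.005,0,0,-1],[0,-0.004,0.322,-0.005,0,0,-1],[0,-0.004,0.322,-0.005,0,0,-1],[0,-0.004,0.322,-0.005,0,0,-1]],
])

```text
time_s: 19.15
ee_pos: [0.4976, -0.334, 0.2005]
eef_rot: [3.112, 0.001, 2.866]
force: [-0.0, 1.1, -1.6]
grip_width: 0.014
grip_force: 60.2
```

```bash
python3 - <<'E'
from look import *; look('w13')
from tip import *
print(rel([.4977,-.3331,.174],rot(-.2755,-.03)))
E
```

```text
19.15 [ 0.49764435 -0.33395407  0.20050947] [3.11179330e+00 9.54403356e-04 2.86562195e+00] [-0.03701657  1.14363711 -1.57910631] [-0.66552996  0.40878024  1.34959203  0.02837228  1.3937275  -1.9655145 ]
floor 14021 [ 0.0011523  -0.0302895   0.01191151]
[0.0013, 0.0005, 0.1069, -0.0001, 0.0002, -0.0001]
```

Call:
play_rows([
  [[0,0.002,0.02,0,0,0,-1],[0,0.002,0.04,0,0,0,-1],[0,0.002,0.06,0,0,0,-1],[0,0.002,0.07,0,0,0,-1],[0,0.002,0.08,0,0,0,-1],[0,0.002,0.08,0,0,0,-1]],
])

```text
time_s: 19.8
ee_pos: [0.4976, -0.3329, 0.1795]
eef_rot: [3.111, -0.0, 2.865]
force: [-0.7, 0.8, -1.9]
grip_width: 0.0141
grip_force: 60.2
```

Call:
play_rows([
  [[0,0,0.008,0,0,0,-1],[0,0,0.016,0,0,0,-1],[0,0,0.016,0,0,0,-1],[0,0,0.016,0,0,0,-1]],
])

```text
time_s: 20.2
ee_pos: [0.4978, -0.333, 0.1761]
eef_rot: [3.112, 0.001, 2.865]
force: [-0.8, -1.7, -0.1]
grip_width: 0.014
grip_force: 60.2
```

Call:
play_rows([
  [[0,0,0.006,0,0,0,-1],[0,0,0.008,0,0,0,-1],[0,0,0.008,0,0,0,-1]],
])

```text
time_s: 20.5
ee_pos: [0.4978, -0.3329, 0.174]
eef_rot: [3.112, 0.0, 2.865]
force: [-0.6, -1.8, 1.6]
grip_width: 0.0136
grip_force: 60.2
```

```bash
python3 - <<'E'
from look import *; look('w14')
E
```

```text
20.5 [ 0.49782215 -0.33294053  0.17399909] [3.11178793e+00 4.44076528e-04 2.86535591e+00] [-0.57182371 -1.79299578  1.59566718] [-0.66393037  0.42706165  1.3858409   0.02851875  1.33964042 -1.96518273]
floor 14036 [ 0.00112674 -0.02982222  0.01202934]
```

The pan is level and seated. I'll release gently and retreat.

Call:
play_rows([
  [[0,0,0,0,0,0,-0.6],[0,0,0,0,0,0,-0.4],[0,0,0,0,0,0,-0.2],[0,0,0,0,0,0,-0.1],[0,0,0,0,0,0,-0.1],[0,0,0,0,0,0,-0.1]],
], grip_force=10)

```text
time_s: 21.15
ee_pos: [0.4978, -0.3327, 0.1738]
eef_rot: [3.111, -0.0, 2.865]
force: [0.2, -0.0, -0.9]
grip_width: 0.0425
grip_force: 0.0
```

Call:
play_rows([
  [[0,0,-0.03,0,0,0,-0.1],[0,0,-0.08,0,0,0,-0.1],[0,0,-0.15,0,0,0,-0.1],[0,0,-0.25,0,0,0,-0.1],[0,0,-0.4,0,0,0,-0.1],[0,0,-0.55,0,0,0,-0.1],[0,0,-0.6,0,0,0,-0.1],[0,0,-0.6,0,0,0,-0.1]],
])

```text
time_s: 21.95
ee_pos: [0.4968, -0.3374, 0.3262]
eef_rot: [3.113, 0.004, 2.865]
force: [0.1, -1.0, 0.7]
grip_width: 0.0426
grip_force: 0.0
```

```bash
python3 - <<'E'
from look import *
from h import *
o=get_obs();print(o["ee_pos"],o["grip_width"])
c=camera("wrist");T=np.eye(4);T[:3,:3]=R.from_euler('xyz',o["eef_rot"]).as_matrix();T[:3,3]=o["ee_pos"]
P=cloud(c,T@c["T_tool_cam"]);f=c["frame"];hsv=cv2.cvtColor(f,cv2.COLOR_RGB2HSV);cv2.imwrite("pics/w15.png",f[:,:,::-1])
z=P[...,2];m=(z>.186)&(z<.205)&(hsv[...,0]<25)&(hsv[...,1]>80)
print("griptop",m.sum(),rect(P[m]),np.nanmedian(z[m]))
g=np.array([.4977,-.3325,.18]);ps=-.2755
Q=R.from_euler('z',-ps).apply((P-g).reshape(-1,3)).reshape(P.shape)+[0,-.1,.072]
m=(hsv[...,1]<50)&(abs(Q[...,2]-.016)<.01)&(abs(Q[...,0])<.05)&(Q[...,1]>-.08)&(Q[...,1]<.065)
A=np.c_[Q[m][:,:2],np.ones(m.sum())];print("floor",np.linalg.lstsq(A,Q[m][:,2],rcond=None)[0])
c=camera("top");cv2.imwrite("pics/t3.png",cv2.resize(c["frame"][130:250,190:410,::-1],None,fx=3.6,fy=3.6,interpolation=cv2.INTER_CUBIC))
E
```

```text
[ 0.49679871 -0.33737858  0.32620384] 0.04262224868679822
griptop 821 ((497.29010009765625, -334.3281555175781), (12.92273998260498, 97.97901916503906), 74.03870391845703) 0.1943822933836561
floor [ 0.00233769 -0.0004945   0.01714831]
```

View pics/t3.png

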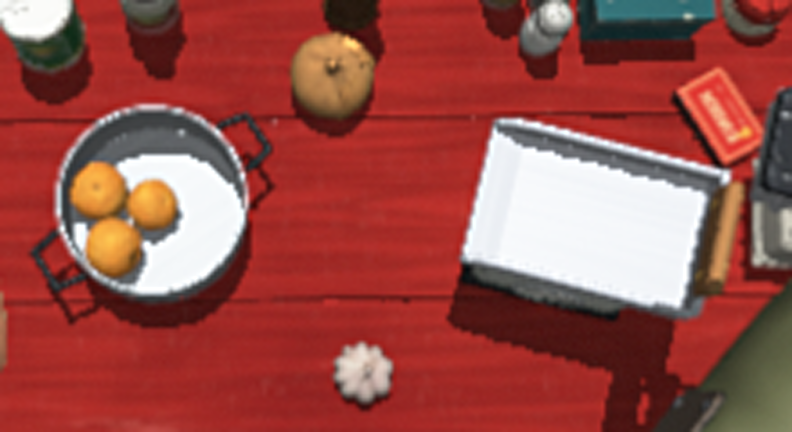

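The top view shows all three mandarins in the pot, at (98,190), (113,247) and (152,204). The pan is back on the scale and level to 0.002 rad.

```bash
python3 -c "
from station import workorder
print(workorder.hand_in())"
```

```text
the job is handed in; nothing more can be done
None
```

The job is handed in, though no verdict came back: all three mandarins are in the pot, which hasn't moved, and the empty pan is back level on the scale plate.

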